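# Set the flow knob to the mark and close its lock cover

### The job

On the tilted flow-control unit, turn the black bar knob until its needle points at the small black wedge on the scale. Then slide the steel lock cover up its rails, fully home over the knob, and leave the needle still on the wedge. Do not shift the wedge, and do not disturb the small beaker behind the unit or the crucible and the weight in front of it.

Things in the scene. Friction and masses are not known exactly. Their poses are not given: they have to be found in the camera images.
- panel: Face of the grey flow-control unit (box 192 x 124 x 40 mm) fixed in its stand, tilted 32 degrees towards the robot. Origin at the face's centre, 90 mm above the bench; x up the slope (away from the robot), y left, z straight out of the face. Knob axis at x = 24 mm, y = 0. Two rails 7 mm high run along x at y = -34.5 and 34.5 mm
- knob_grip (a point): Middle of the top of the black bar knob, on its axis, 29 mm out of the face; x points along the bar to its needle, z out of the face. The bar is 40 mm long, 12 mm thick and 22 mm deep, above a round skirt of radius 22 mm whose top is 7 mm out of the face
- pointer_tip (a point): Tip of the knob's black needle, 34 mm from the knob's axis, 4 mm out of the face; the needle is at one end of the bar only
- mark_tip (a point): Inner point of the small black wedge (9 mm wide, 6 mm out of the face) on the scale above the knob, 35.5 mm from the knob's axis; the needle must point at it. The wedge is held stiffly
- dial (a joint): Angle of the knob, rad, -0.85 to 0.85; 0: needle straight up the slope; grows clockwise as seen from in front of the face
- index (a joint): Angle of the black wedge about the knob's axis, rad, same sense and zero as the knob
- lock_grip (a point): Middle of the top of the black cross rib on the lock cover, 57 mm out of the face; axes as the panel. Rib 10 mm thick along x, 36 mm long along y, 21 mm tall on the cover's top (36 mm out of the face). The cover is a steel hood, 48 mm along x, 56 mm wide (75 mm with flanges), open at its upper end; it starts on the face below the knob
- lock (a joint): Travel of the lock cover up the slope, m: near 0 open, 0.09 fully home over the knob, at the stop; it stays where it is left (2 N friction)
- small_beaker: Empty small glass beaker, 52 mm wide, 58 mm high, loose behind the unit; origin under its centre
- crucible: White crucible, 41 mm wide, 33 mm high, loose in front of the unit; origin under its centre
- weight: Brass weight, 23 mm wide, 36 mm high, loose in front of the unit; origin under its centre

How it is judged:
By the outcome, as a careful person would: the job done as asked, in the order asked, and still so for the second after the job is handed in, with the robot touching nothing.
It also fails if it takes over 38 s, if anything falls off the work surface, if the arm or the gripper's body presses on something with over 40 N, if the wrist force passes 120 N, or if a joint passes its speed limit or range.

### The arm

A 6-joint arm with a two-finger parallel gripper is mounted at the origin on a cart in front of the work surface, level with it; the furniture and walls round the work are solid. World frame = base frame: x ahead of the robot, y to its left, z up, the work surface at z = 0. Lengths are in m, angles in rad, forces in N, time in s.
With the tool pointing down it reaches from about 0.275 to 0.725 m from the base axis. Payload 15.9 kg.
Tool frame: the origin (TCP) lies at the very end of the fingers, on their centre line; the grasp point (between the pads) lies 19 mm behind it; z points along the fingers, y is the line along which they close (so a half turn about z gives the same grasp; the last joint's range is limited). The gripper opens to 85 mm and grips with 20 to 120 N. Pads are 22 mm wide; open, the fingers measure 114 mm over their backs; the gripper's body (76 mm by 85 mm) begins 54 mm behind the grasp point. The pads swing forward as they close: fully open they stand 13 mm farther back than shut.
Start: joints at [-1.12, 0.213, -0.034, 1.323, 0, 1.571], TCP at [0.218, -0.45, 0.231] pointing down, gripper open.
Joint ranges: [-2.98, 2.98], [-0.74, 1.72], [-1.14, 1.35], [-2.1, 2.04], [-1.57, 1.44], [-3.14, 3.14]. Speed limits (rad/s): [1.89, 1.89, 2.39, 2.57, 3.14, 3.14].

### API

Orientations are given as a rotation vector (axis times angle).
In Python, from station import get_state, get_image, get_calibration, job_done gives the robot as it stands. The module is installed in compiled form; this text tells all that it offers.
- The arm moves only by the shell command python3 -m crank 'ROWS' [FORCE]. ROWS is JSON, a list of rows, each a list of 3 entries, a list of its own where there are three numbers: the shift along the tool's x, y, z in mm, then the turn about the tool's z in rad, then the opening, from 0 (shut) to 1 (fully open). A call has exactly 5 rows; each row shifts and turns the commanded pose from where the row before left it, along the tool's axes as they then stand; what a row does not reach is not made up. A row lasts 1/8 s, in which the tool goes at most 62.5 mm and 10.7 degrees, less where a joint would pass 70% of its speed; a pose out of reach is approached as far as the arm can. A call with a gripper value outside its range is refused whole. The fingers move at their own pace and stop on an object; FORCE is the grip in N (left out, the last holds). Time passes only in rows, so rows that do not move let the fingers close, or fill a call up. It gives the time, the measured TCP pose, the force, the opening and the grip force at its end, in the units of the state.
- get_state(): the state, without advancing time (a new reading comes with each control period).
- get_image(name): name is "scene" or "top" or "wrist"; returns the picture (384x512x3 uint8, red, green, blue); there is no depth.
- get_calibration(name): a dict with "intrinsics" (3x3 intrinsics, pixels), "R" (3x3) and "t" (3): a world point X has camera coordinates R X + t. Camera axes: x right, y down, z forward; pixel columns grow to the right and rows downward; lengths in m; the calibration is good to about 2 mm. A picture is of the moment at which its call begins: read the wrist's pose just before it. get_calibration takes no time and is no camera call; for the wrist camera it gives the pose at the moment of the call.
- job_done(): hands the job in; it is judged then, once.
The state is a dict: "t": time; "q": joint angles; "joint_velocities": joint speeds; "joint_efforts": joint torques, N m; "position": TCP position; "tool_rot": TCP orientation; "contact_force": force on the tool from outside, world axes, zero at the start; "torque": the same for the moment, N m; "gripper_width": finger opening in m; "finger_force": force on a finger pad.
Only numpy, scipy, OpenCV 4.12 (cv2) and the standard library are available. Lean on these libraries where they do the work, as an engineer would, in place of code of your own. Each camera call takes 0.05 s, during which the arm holds its last target. There are 200 camera calls.

## Working session

There is one attempt and no reset: what is moved stays moved. The work goes in short steps, Python scripts to look and compute and a shell command to move; the robot and the scene stay as the last step left them, time stands still between calls to the robot, and variables do not carry over. Pictures are saved under pics/ and viewed, at most 12 in all, crops included, and the job is handed in when it is done.

```bash
mkdir -p pics; python3 - <<'E'
from station import *
import cv2,numpy as np
s=get_state();print(s)
for n in("scene","top"):
    im=get_image(n);np.save(f"{n}.npy",im)
    cv2.imwrite(f"pics/{n}.png",cv2.cvtColor(im,cv2.COLOR_RGB2BGR))
    c=get_calibration(n);print(n,c['intrinsics'],c['R'],c['t'])
a=cv2.imread("pics/scene.png");b=cv2.imread("pics/top.png")
E
```

```text
{'t': 0.0, 'q': array([-1.11998436e+00,  2.13375074e-01, -3.50447790e-02,  1.32347685e+00,
        2.26830958e-05,  1.57079202e+00]), 'joint_velocities': array([-9.46181955e-05, -2.95880183e-04, -3.99849630e-04, -1.08562123e-03,
       -8.44901272e-04,  2.67133976e-03]), 'joint_efforts': array([-2.96534752e-03, -6.86162567e+01,  4.87123525e+01,  1.75349694e-02,
       -3.54298054e-04,  3.29685463e-05]), 'position': array([ 0.21771344, -0.44975184,  0.23081238]), 'tool_rot': array([-3.06106932e+00, -7.01918258e-01,  3.51463465e-04]), 'contact_force': array([-0.72209558, -1.16571962, -0.0111237 ]), 'torque': array([-0.04472642,  0.02111303,  0.0091431 ]), 'finger_force': 0.0, 'gripper_width': 0.08497328425352628}
scene [[384.05291654   0.         252.42022982]
 [  0.         384.05291654 197.75592002]
 [  0.           0.           1.        ]] [[ 0.88563003 -0.46433031 -0.00753777]
 [-0.23933537 -0.44246087 -0.86426093]
 [ 0.39796738  0.76721949 -0.5029873 ]] [-0.57945162  0.11390955  0.90536723]
top [[479.75932899   0.         261.71660215]
 [  0.         479.75932899 195.15959837]
 [  0.           0.           1.        ]] [[-0.07554527 -0.99713631  0.00347792]
 [-0.97713443  0.07333379 -0.19957573]
 [ 0.19874915 -0.01847539 -0.97987623]] [-0.23255914  0.53323318  0.94384835]
```

View pics/scene.png

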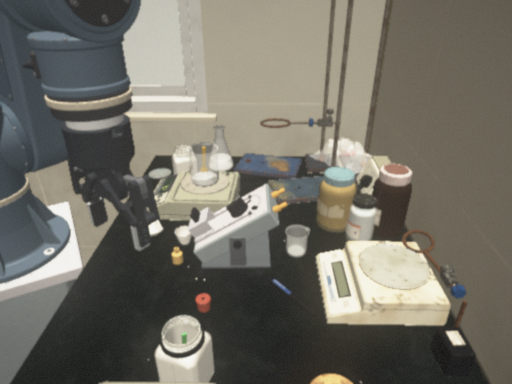

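View pics/top.png

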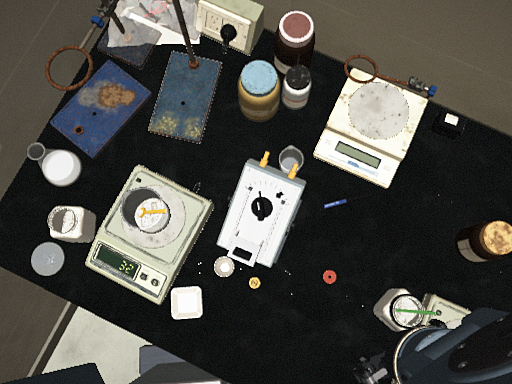

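The scene picture shows the unit at about (235,225), with the crucible and weight to its left. In the top view the knob is at (262,208), the black lock rib at (243,253), the crucible at (224,267), the weight at (254,283) and the beaker at (290,158). I'll zoom in on the top view.

```bash
python3 - <<'E'
import cv2
b=cv2.imread("pics/top.png")[145:295,205:325]
cv2.imwrite("pics/topz.png",cv2.resize(b,None,fx=4,fy=4,interpolation=cv2.INTER_CUBIC))
E
```

```text
(no output)
```

View pics/topz.png

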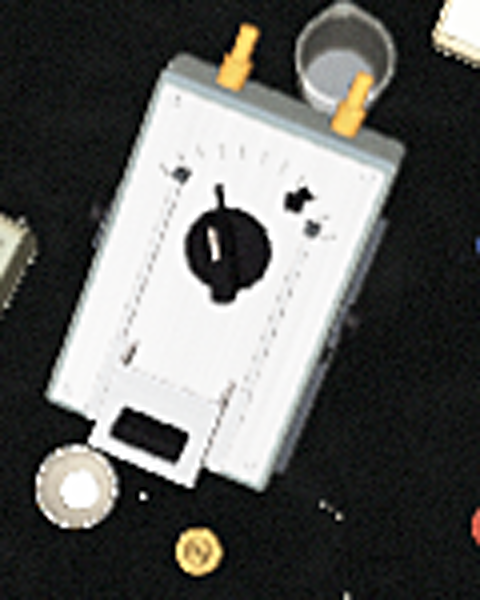

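The needle tip is at zoomed (220,187), the wedge at (298,198), the knob axis near (228,250), the rib at (150,433), and the face corners near (165,80), (393,160), (265,490), (52,398). I'll solve the panel pose (x, y, yaw) from these points.

```bash
cat > h.py <<'E'
import numpy as np, cv2
from station import *
from scipy.optimize import least_squares
from scipy.spatial.transform import Rotation as Ro
def proj(c,X):
    p=(np.atleast_2d(X)@c['R'].T+c['t'])@c['intrinsics'].T
    return p[:,:2]/p[:,2:]
def panel(p):  # x,y,yaw -> R,o
    return Ro.from_euler('ZY',[p[2],-np.radians(32)]).as_matrix(), np.array([p[0],p[1],.09])
def ray_panel(c,uv,p,z=0.):  # pixel -> panel coords on plane z
    R,o=panel(p); d=R.T@c['R'].T@np.linalg.solve(c['intrinsics'],[*uv,1]); C=R.T@(-c['R'].T@c['t']-o)
    return C+d*(z-C[2])/d[2]
def ray_z(c,uv,z):
    d=c['R'].T@np.linalg.solve(c['intrinsics'],[*uv,1]); C=-c['R'].T@c['t']
    return C+d*(z-C[2])/d[2]
E
python3 - <<'E'
from h import *
c=get_calibration("top")
f=lambda u,v:np.array([205+(u-1.5)/4,145+(v-1.5)/4])
L=np.array([[96,62,0],[96,-62,0],[-96,-62,0],[-96,62,0]])/1000
U=np.array([f(165,80),f(393,160),f(265,490),f(52,398)])
def r(p):
    R,o=panel(p);return (proj(c,L@R.T+o)-U).ravel()
s=least_squares(r,[.5,0,-.3]);print(s.x,s.fun.round(1))
p=s.x;np.save("p.npy",p)
for n,uv,z in[("tip",f(220,187),.004),("wedge",f(298,198),.006),("wedge in",f(289,208),.006),("skirt",f(228,250),.007),("rib",f(150,433),.057),("railUL",f(182,174),.007),("railUR",f(313,228),.007)]:
    print(n,(ray_panel(c,uv,p,z)*1000).round(1))
for n,uv,z in[("crucible",f(77,486),.033),("weight",f(199,550),.036),("beaker",f(347,55),.058)]: print(n,ray_z(c,uv,z).round(3))
R,o=panel(p);print(o,R[:,2],(R@[.024,0,.029]+o),R@[-.066,0,.057]+o)
E
```

```text
[ 0.46414042 -0.26187887 -0.45868068] [-1.4 -2.9  1.9  0.6  1.   1.  -1.5  1.3]
tip [52.2 14.8  4. ]
wedge [ 62.4 -22.6   6. ]
wedge in [ 55.9 -20.2   6. ]
skirt [24.2  0.4  7. ]
rib [-58.3   1.8  57. ]
railUL [52.3 34.1  7. ]
railUR [ 51.3 -34.5   7. ]
crucible [ 0.375 -0.183  0.033]
weight [ 0.338 -0.244  0.036]
beaker [ 0.588 -0.34   0.058]
[ 0.46414042 -0.26187887  0.09      ] [-0.47514545  0.23462999  0.8480481 ] [ 0.4686106  -0.26408628  0.12731146] [ 0.38687128 -0.22372286  0.10336407]
```

The fit agrees with the given geometry: the skirt lands at (24,0) and the rails at ±34.5. The dial is about -0.48 and the wedge about +0.55. The tool stays vertical throughout, so I'll straddle the bar. I'm moving over the knob first.

```bash
python3 -m crank '[[[60,-12,0],0,0.6],[[60,-12,0],0,0.6],[[60,-12,0],0,0.6],[[60,-12,0],0,0.6],[[60,-12,0],0,0.6]]' 20; python3 -m crank '[[[0,0,0],-0.18,0.3],[[0,0,0],-0.18,0.3],[[0,0,0],-0.18,0.3],[[0,0,0],-0.18,0.3],[[0,0,0],-0.18,0.3]]'; python3 -c "
from station import *;print(get_state()['q'])"
```

```text
t: 0.72
position: [0.463, -0.2638, 0.2311]
tool_rot: [-3.062, -0.702, 0.0]
contact_force: [0.5, -0.9, -0.3]
gripper_width: 0.0511
finger_force: 0.0
t: 1.35
position: [0.4616, -0.2652, 0.231]
tool_rot: [-2.445, -1.971, 0.0]
contact_force: [-0.4, -0.8, -0.9]
gripper_width: 0.0253
finger_force: 0.0
[-5.21512427e-01  2.81133627e-01  5.33728778e-02  1.34375265e+00
 -1.14585498e-06  1.26329947e+00]
```

```bash
python3 -m crank '[[[0,0,0],-0.186,0.3],[[0,0,0],-0.186,0.3],[[0,0,0],-0.186,0.3],[[0,0,0],-0.186,0.3],[[0,0,0],-0.186,0.3]]'; python3 -m crank '[[[0,0,0],-0.186,0.3],[[0,0,0],-0.186,0.3],[[0,0,0],-0.186,0.3],[[0,0,0],-0.186,0.3],[[0,0,0],-0.186,0.3]]'; python3 - <<'E'
from h import *
s=get_state();print(s['position'],Ro.from_rotvec(s['tool_rot']).as_matrix()[:,0],s['q'])
c=get_calibration("wrist");im=get_image("wrist");np.savez("w1.npz",im=im,**c)
cv2.imwrite("pics/w1.png",cv2.cvtColor(im,cv2.COLOR_RGB2BGR))
p=np.load("p.npy");R,o=panel(p)
print(proj(c,np.array([[.024,0,.029],[.024,0,.007],[.096,.062,0],[.096,-.062,0],[.0528,.0345,.007],[.0528,-.0345,.007]])@R.T+o).round())
E
```

```text
t: 1.98
position: [0.4615, -0.2652, 0.231]
tool_rot: [-1.302, -2.858, -0.0]
contact_force: [-0.2, -1.2, -0.2]
gripper_width: 0.0257
finger_force: 0.0
t: 2.6
position: [0.4616, -0.2652, 0.231]
tool_rot: [0.118, -3.139, -0.001]
contact_force: [0.6, -0.8, -0.2]
gripper_width: 0.0255
finger_force: 0.0
[ 0.46156652 -0.26524818  0.23099084] [-9.97169163e-01 -7.51888111e-02  5.51061833e-04] [-5.21600097e-01  2.81094156e-01  5.33784754e-02  1.34376325e+00
  2.40572629e-05 -5.96859843e-01]
[[255. 200.]
 [248. 205.]
 [272. 314.]
 [139. 246.]
 [268. 253.]
 [197. 214.]]
```

View pics/w1.png

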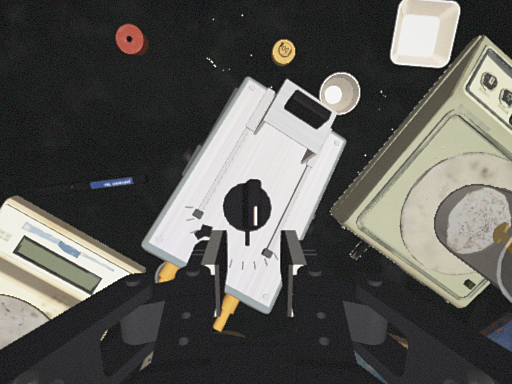

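The wrist view shows the knob axis at (247,205), the needle tip at about (248,245) and the wedge at about (205,232). The rail ends at (197,214) and (267,253) match my predictions to a pixel. I'll measure the needle and wedge angles by mask.

```bash
cat >> h.py <<'E'
def angles(im,c,p,rot=0):
    "polar dark scan about the knob axis on the face"
    R,o=panel(p); g=cv2.cvtColor(im,cv2.COLOR_RGB2GRAY)
    th=np.arange(-.95,.951,.005); out={}
    for n,r,z in(("needle",.027,.004),("needle",.031,.004),("wedge",.038,.006),("wedge",.041,.006)):
        P=np.c_[.024+r*np.cos(th),-r*np.sin(th),0*th+z]@R.T+o
        uv=proj(c,P).astype(np.float32)
        v=cv2.remap(g,uv[None,:,:1].reshape(1,-1),uv[:,1].reshape(1,-1),cv2.INTER_LINEAR)[0].astype(float)
        d=v<90
        runs=np.split(np.flatnonzero(d),np.flatnonzero(np.diff(np.flatnonzero(d))>1)+1) if d.any() else []
        print(n,r,[(round(th[k[0]],3),round(th[k[-1]],3)) for k in runs])
E
python3 - <<'E'
from h import *
w=dict(np.load("w1.npz"));p=np.load("p.npy");im=w.pop('im');angles(im,w,p)
cv2.imwrite("pics/w1z.png",cv2.resize(cv2.cvtColor(im[70:300,150:350],cv2.COLOR_RGB2BGR),None,fx=2.6,fy=2.6,interpolation=cv2.INTER_CUBIC))
z=lambda q,h:(ray_panel(w,q,p,h)*1000).round(1)
print(z((248,245),.004),z((247,205),.007),z((205,232),.006),z((308,109),.057),z((197,214),.007))
E
```

```text
needle 0.027 [(np.float64(-0.505), np.float64(-0.395))]
needle 0.031 [(np.float64(-0.5), np.float64(-0.405)), (np.float64(0.185), np.float64(0.285))]
wedge 0.038 [(np.float64(0.045), np.float64(0.215)), (np.float64(0.515), np.float64(0.545))]
wedge 0.041 [(np.float64(-0.865), np.float64(-0.8)), (np.float64(0.005), np.float64(0.18)), (np.float64(0.425), np.float64(0.62))]
[54.6 16.1  4. ] [24.9 -0.9  7. ] [ 62.6 -21.7   6. ] [-55.7   0.5  57. ] [ 52.8 -34.7   7. ]
```

View pics/w1z.png

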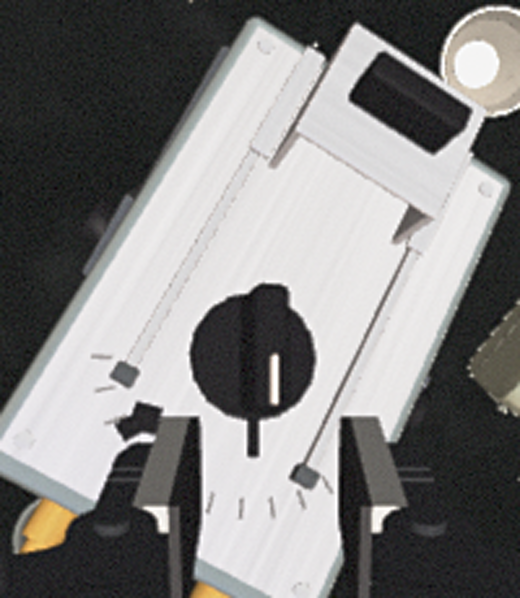

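The needle is at -0.45 and the wedge at +0.525. The tool is already aligned with the bar, so I'll descend astride it.

```bash
python3 -m crank '[[[-9,0,20],0,0.35],[[0,0,30],0,0.35],[[0,0,25],0,0.35],[[0,0,20],0,0.35],[[0,0,10],0,0.35]]'; python3 -m crank '[[[0,0,4],0,0.35],[[0,0,0],0,0.2],[[0,0,0],0,0.1],[[0,0,0],0,0.0],[[0,0,0],0,0.0]]' 20
```

```text
t: 3.28
position: [0.4702, -0.2644, 0.1252]
tool_rot: [0.105, -3.138, -0.001]
contact_force: [0.1, 0.4, -0.6]
gripper_width: 0.0301
finger_force: 0.0
t: 3.9
position: [0.4709, -0.2645, 0.1228]
tool_rot: [-0.109, 3.139, 0.0]
contact_force: [-0.0, 4.6, 4.4]
gripper_width: 0.0121
finger_force: 19.5
```

```bash
python3 -m crank '[[[0,0,0],0.15,0.0],[[0,0,0],0.15,0.0],[[0,0,0],0.1,0.0],[[0,0,0],0,0.0],[[0,0,0],0,0]]';  python3 -m crank '[[[0,0,0],0.15,0.0],[[0,0,0],0.15,0.0],[[0,0,0],0.1,0.0],[[0,0,0],0,0.0],[[0,0,0],0,0]]'
```

```text
t: 4.53
position: [0.4708, -0.264, 0.1229]
tool_rot: [0.517, 3.098, 0.002]
contact_force: [-3.3, 10.2, 9.5]
gripper_width: 0.0112
finger_force: 19.4
t: 5.15
position: [0.471, -0.2638, 0.123]
tool_rot: [1.121, 2.934, 0.003]
contact_force: [-1.1, 10.6, 9.8]
gripper_width: 0.011
finger_force: 24.6
```

```bash
python3 -m crank '[[[0,0,0],0.15,0.0],[[0,0,0],0.12,0.0],[[0,0,0],0.06,0.0],[[0,0,0],0,0.0],[[0,0,0],0,0]]';  python3 -m crank '[[[0,0,0],0,0.2],[[0,0,0],0,0.35],[[0,0,0],0,0.35],[[0,0,-30],0,0.35],[[0,0,-40],0,0.35]]'; python3 - <<'E'
from h import *
s=get_state();print(s['position'],s['q'][5],Ro.from_rotvec(s['tool_rot']).as_matrix()[:,:2])
c=get_calibration("wrist");im=get_image("wrist");np.savez("w2.npz",im=im,**c)
angles(im,c,np.load("p.npy"));cv2.imwrite("pics/w2.png",cv2.cvtColor(im,cv2.COLOR_RGB2BGR))
c=get_calibration("top");im=get_image("top");angles(im,c,np.load("p.npy"))
E
```

```text
t: 5.78
position: [0.4713, -0.2638, 0.1231]
tool_rot: [1.588, 2.71, 0.003]
contact_force: [-0.0, 11.5, 9.1]
gripper_width: 0.0113
finger_force: 35.4
t: 6.4
position: [0.4701, -0.2645, 0.1925]
tool_rot: [-1.589, -2.708, 0.0]
contact_force: [0.3, -0.4, 0.1]
gripper_width: 0.03
finger_force: 0.0
[ 0.47008593 -0.2645166   0.19246631] 0.5485448291923083 [[-0.48802989  0.87282524]
 [ 0.87282569  0.48803156]
 [ 0.00146516 -0.00113788]]
needle 0.027 [(np.float64(-0.35), np.float64(-0.17)), (np.float64(0.43), np.float64(0.54))]
needle 0.031 [(np.float64(-0.265), np.float64(-0.06)), (np.float64(0.435), np.float64(0.54))]
wedge 0.038 [(np.float64(-0.165), np.float64(0.055)), (np.float64(0.47), np.float64(0.545))]
wedge 0.041 [(np.float64(-0.4), np.float64(-0.35)), (np.float64(-0.13), np.float64(0.1)), (np.float64(0.41), np.float64(0.62)), (np.float64(0.8), np.float64(0.855))]
needle 0.027 []
needle 0.031 []
wedge 0.038 []
wedge 0.041 []
```

View pics/w2.png

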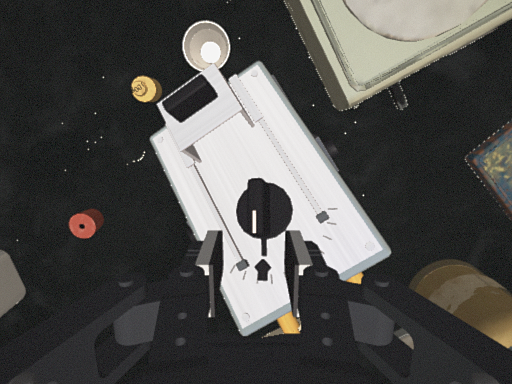

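The needle at (264,248) points almost at the wedge at (263,270). I'll refine with subpixel centroids over radius.

```bash
cat >> h.py <<'E'
def fine(im,c,p,mid=.5,ax=(.024,0)):
    R,o=panel(p); g=cv2.cvtColor(im,cv2.COLOR_RGB2GRAY).astype(np.float32); th=np.arange(mid-.3,mid+.3,.004)
    for r in np.arange(24,47,1.5)/1000:
        P=np.c_[ax[0]+r*np.cos(th),ax[1]-r*np.sin(th),0*th+(.004 if r<.035 else .006)]@R.T+o
        uv=proj(c,P).astype(np.float32)
        v=cv2.remap(g,uv[:,0].reshape(1,-1),uv[:,1].reshape(1,-1),cv2.INTER_LINEAR)[0]
        w=np.clip(150-v,0,None)*(abs(th-mid)<.2)
        if w.sum()>100: print(round(r*1e3,1),round((w*th).sum()/w.sum(),3),int((w>60).sum()*.004*r*1e4)/10)
    # skirt centre
E
python3 - <<'E'
from h import *
w=dict(np.load("w2.npz"));p=np.load("p.npy");im=w.pop('im');fine(im,w,p)
m=(cv2.cvtColor(im,cv2.COLOR_RGB2GRAY)[175:245,230:300]<80).astype(np.uint8)
m=cv2.morphologyEx(m,cv2.MORPH_OPEN,np.ones((9,9)))
C=max(cv2.findContours(m,0,1)[0],key=cv2.contourArea);pts=C[:,0]+[230,175]
P=np.array([ray_panel(w,q,p,.007) for q in pts]);P=P[P[:,0]>.024]
A=np.c_[2*P[:,:2],np.ones(len(P))];s=np.linalg.lstsq(A,(P[:,:2]**2).sum(1),rcond=None)[0];print("skirt",s[:2],np.sqrt(s[2]+s[0]**2+s[1]**2))
fine(im,w,p,ax=s[:2])
E
```

```text
24.0 0.485 3.3
25.5 0.486 3.2
27.0 0.485 3.0
28.5 0.487 3.1
30.0 0.487 3.3
31.5 0.488 3.4
33.0 0.492 3.3
34.5 0.481 0.0
37.5 0.509 2.1
39.0 0.511 5.1
40.5 0.514 7.7
42.0 0.517 10.5
43.5 0.51 11.1
45.0 0.512 8.1
46.5 0.514 6.6
skirt [0.0307129  0.00270836] 0.01665137676361806
24.0 0.673 1.0
25.5 0.667 1.6
27.0 0.664 1.8
28.5 0.663 1.9
30.0 0.664 1.6
33.0 0.683 0.1
34.5 0.658 2.6
36.0 0.626 5.0
37.5 0.608 6.5
39.0 0.608 7.0
40.5 0.626 5.6
42.0 0.632 5.5
43.5 0.634 5.5
45.0 0.634 5.7
46.5 0.633 5.9
```

The needle is at 0.487 and the wedge at 0.512, so it is about 1.4° short. I'll regrip with slightly more turn.

```bash
python3 -m crank '[[[0,0,40],0.03,0.35],[[0,0,28],0,0.35],[[0,0,1],0,0.35],[[0,0,0],0,0.1],[[0,0,0],0,0]]';  python3 -m crank '[[[0,0,0],0,0],[[0,0,0],0,0],[[0,0,0],0,0.0],[[0,0,0],0,0.0],[[0,0,0],0,0]]'; python3 -m crank '[[[0,0,0],0,0.2],[[0,0,0],0,0.35],[[0,0,0],0,0.35],[[0,0,-30],0,0.35],[[0,0,-40],0,0.35]]'; python3 - <<'E'
from h import *
c=get_calibration("wrist");im=get_image("wrist");np.savez("w3.npz",im=im,**c)
fine(im,c,np.load("p.npy"))
E
```

```text
t: 7.12
position: [0.4715, -0.2646, 0.1242]
tool_rot: [1.629, 2.685, 0.002]
contact_force: [4.1, 3.7, -6.9]
gripper_width: 0.0121
finger_force: 18.3
t: 7.75
position: [0.4716, -0.2646, 0.1242]
tool_rot: [1.628, 2.685, 0.002]
contact_force: [3.2, 2.2, -7.6]
gripper_width: 0.0121
finger_force: 18.3
t: 8.38
position: [0.4701, -0.2645, 0.1937]
tool_rot: [-1.629, -2.684, 0.0]
contact_force: [0.6, -0.7, 0.4]
gripper_width: 0.0297
finger_force: 0.0
24.0 0.518 3.3
25.5 0.522 3.4
27.0 0.523 3.3
28.5 0.526 3.4
30.0 0.528 3.3
31.5 0.53 3.2
33.0 0.531 3.4
34.5 0.515 0.0
37.5 0.504 1.8
39.0 0.507 4.8
40.5 0.514 7.7
42.0 0.518 10.4
43.5 0.512 11.3
45.0 0.512 7.7
46.5 0.514 6.6
```

```bash
python3 -m crank '[[[0,0,40],-0.017,0.35],[[0,0,28],0,0.35],[[0,0,1],0,0.35],[[0,0,0],0,0.1],[[0,0,0],0,0]]';  python3 -m crank '[[[0,0,0],0,0],[[0,0,0],0,0],[[0,0,0],0,0.0],[[0,0,0],0,0.0],[[0,0,0],0,0]]'; python3 -m crank '[[[0,0,0],0,0.2],[[0,0,0],0,0.35],[[0,0,0],0,0.35],[[0,0,-30],0,0.35],[[0,0,-40],0,0.35]]'; python3 - <<'E'
from h import *
c=get_calibration("wrist");im=get_image("wrist");np.savez("w4.npz",im=im,**c);p=np.load("p.npy")
fine(im,c,p)
R,o=panel(p)
m=(cv2.cvtColor(im,cv2.COLOR_RGB2GRAY)<70).astype(np.uint8)
a=np.round(proj(c,[R@[-.058,0,.057]+o])[0]).astype(int);print("rib guess px",a)
n,l,st,ce=cv2.connectedComponentsWithStats(m[a[1]-30:a[1]+30,a[0]-35:a[0]+35])
for i in range(1,n):
    if st[i,4]>100: q=ce[i]+a-[35,30];print(st[i],q,(ray_panel(c,q,p,.057)*1000).round(1),(ray_panel(c,q,p,.05)*1000).round(1))
E
```

```text
t: 9.05
position: [0.4714, -0.2648, 0.1255]
tool_rot: [1.606, 2.698, 0.001]
contact_force: [1.6, 2.3, -0.4]
gripper_width: 0.0117
finger_force: 19.4
t: 9.68
position: [0.4714, -0.2648, 0.1253]
tool_rot: [1.606, 2.698, 0.001]
contact_force: [2.2, 4.0, 6.7]
gripper_width: 0.0114
finger_force: 20.4
t: 10.3
position: [0.47, -0.2644, 0.1944]
tool_rot: [-1.606, -2.698, 0.0]
contact_force: [-0.2, 0.3, 0.5]
gripper_width: 0.03
finger_force: 0.0
24.0 0.517 3.1
25.5 0.52 3.1
27.0 0.525 3.4
28.5 0.526 3.4
30.0 0.527 3.3
31.5 0.528 3.4
33.0 0.529 3.3
34.5 0.535 0.0
37.5 0.505 1.8
39.0 0.507 4.8
40.5 0.51 7.4
42.0 0.513 10.4
43.5 0.51 11.1
45.0 0.512 7.9
46.5 0.516 6.8
rib guess px [182  99]
[   0    0   52   60 1220] [165.08114754  90.15491803] [-73.1  -7.1  57. ] [-79.5  -8.9  50. ]
[  15    7   54   47 1314] [189.01902588  99.50684932] [-54.1   4.4  57. ] [-59.8   3.   50. ]
```

It is still about 1° past the wedge because of backlash in the grip, so one more small trim.

```bash
python3 -m crank '[[[0,0,40],0,0.35],[[0,0,29],0,0.35],[[0,0,1],0,0.35],[[0,0,0],0,0.1],[[0,0,0],0,0]]' 30;  python3 -m crank '[[[0,0,0],0,0],[[0,0,0],-0.025,0],[[0,0,0],0,0.0],[[0,0,0],0,0.0],[[0,0,0],0,0]]'; python3 -m crank '[[[0,0,0],0,0.2],[[0,0,0],0,0.35],[[0,0,0],0,0.35],[[0,0,-30],0,0.35],[[0,0,-40],0,0.35]]'; python3 - <<'E'
from h import *
c=get_calibration("wrist");im=get_image("wrist");np.savez("w5.npz",im=im,**c);p=np.load("p.npy")
fine(im,c,p)
cv2.imwrite("pics/w5.png",cv2.resize(cv2.cvtColor(im[50:290,130:330],cv2.COLOR_RGB2BGR),None,fx=2.5,fy=2.5,interpolation=cv2.INTER_CUBIC))
E
```

```text
t: 10.98
position: [0.4714, -0.2648, 0.1253]
tool_rot: [1.606, 2.699, 0.001]
contact_force: [1.3, 2.6, -2.9]
gripper_width: 0.0114
finger_force: 27.9
t: 11.6
position: [0.4712, -0.2649, 0.1251]
tool_rot: [1.571, 2.719, 0.0]
contact_force: [1.7, 3.3, 6.1]
gripper_width: 0.0113
finger_force: 29.4
t: 12.22
position: [0.47, -0.2644, 0.1944]
tool_rot: [-1.572, -2.718, 0.0]
contact_force: [0.5, -0.3, 0.2]
gripper_width: 0.0302
finger_force: 0.0
24.0 0.519 3.1
25.5 0.522 3.4
27.0 0.524 3.3
28.5 0.53 3.4
30.0 0.529 3.3
31.5 0.531 3.2
33.0 0.533 3.4
34.5 0.524 0.0
37.5 0.509 1.9
39.0 0.512 4.8
40.5 0.512 7.6
42.0 0.515 10.4
43.5 0.509 10.9
45.0 0.511 7.9
46.5 0.515 6.6
```

View pics/w5.png

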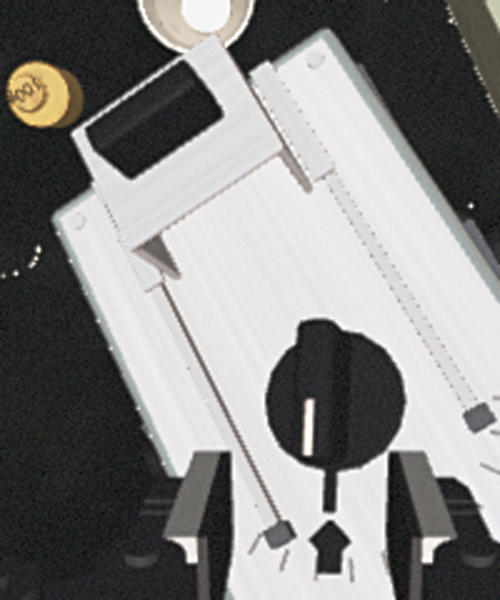

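The needle (330,510) points at the wedge tip (331,521), within about 1°, and the wedge hasn't moved. Next is the cover: I'll close the fingers, turn in line with the slope and come down below the rib.

```bash
python3 -m crank '[[[0,0,0],-0.147,0],[[0,0,0],-0.147,0],[[0,0,0],-0.147,0],[[0,0,0],-0.148,0],[[54,0,0],0,0]]'; python3 -m crank '[[[55,0,0],0,0],[[0,0,30],0,0],[[0,0,20],0,0],[[0,0,0],0,0],[[0,0,0],0,0]]'; python3 - <<'E'
from h import *
s=get_state();c=get_calibration("wrist");im=get_image("wrist");p=np.load("p.npy")
R,o=panel(p);h=R.T@(s['position']-o);print(Ro.from_rotvec(s['tool_rot']).as_matrix()[:,0],h,proj(c,np.array([[-.063,.018,.057],[-.063,-.018,.057],[-.053,0,.057]])@R.T+o))
cv2.imwrite("pics/w6.png",cv2.cvtColor(im,cv2.COLOR_RGB2BGR))
E
```

```text
t: 12.9
position: [0.4232, -0.2413, 0.1931]
tool_rot: [-0.712, -3.059, -0.0]
contact_force: [-1.1, 0.5, 0.7]
gripper_width: 0.0001
finger_force: 0.0
t: 13.52
position: [0.3733, -0.2165, 0.145]
tool_rot: [0.716, 3.058, -0.0]
contact_force: [0.4, 0.2, 0.0]
gripper_width: 0.0
finger_force: 0.0
[-8.96143574e-01  4.43763903e-01 -5.41287587e-04] [-0.05694729  0.00044983  0.10041936] [[282.3799771  244.81929849]
 [224.61941532 244.7995181 ]
 [253.4899712  261.17875946]]
```

View pics/w6.png

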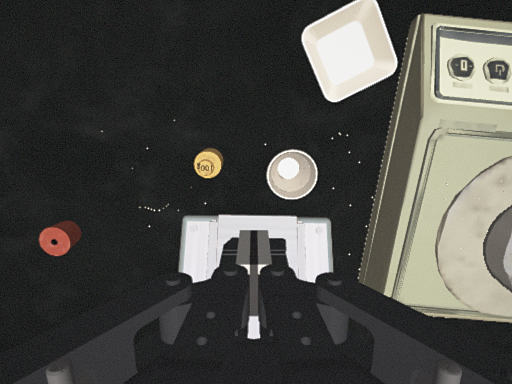

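The rib spans (222–285, 238–265), so its lower edge sits about 4 mm lower than I predicted. I'll back off 6 mm more and go down, then push up the slope.

```bash
python3 -m crank '[[[6,0,0],0,0],[[0,0,25],0,0],[[0,0,20],0,0],[[0,0,7],0,0],[[0,0,0],0,0]]'; python3 -m crank '[[[-6,0,0],0,0],[[-6,0,0],0,0],[[-4.2,0,-2.6],0,0],[[-4.2,0,-2.6],0,0],[[-4.2,0,-2.6],0,0]]'
```

```text
t: 14.2
position: [0.3675, -0.2136, 0.0926]
tool_rot: [-0.716, -3.059, -0.0]
contact_force: [-0.0, 1.3, 0.5]
gripper_width: -0.0003
finger_force: 0.0
t: 14.82
position: [0.3898, -0.2248, 0.1004]
tool_rot: [-0.716, -3.059, 0.0]
contact_force: [-5.5, 0.7, 3.1]
gripper_width: -0.0001
finger_force: 2.5
```

```bash
python3 -m crank '[[[-8.5,0,-5.3],0,0],[[-8.5,0,-5.3],0,0],[[-8.5,0,-5.3],0,0],[[-8.5,0,-5.3],0,0],[[-8.5,0,-5.3],0,0]]'; python3 -c "
from h import *
R,o=panel(np.load('p.npy'));print(R.T@(get_state()['position']-o))"
```

```text
t: 15.45
position: [0.4279, -0.2439, 0.1269]
tool_rot: [-0.716, -3.058, 0.001]
contact_force: [-5.7, -0.4, 1.4]
gripper_width: 0.0002
finger_force: 2.2
[-0.01473159  0.00010962  0.0527492 ]
```

```bash
python3 -m crank '[[[-6,0,-3.7],0,0],[[-6,0,-3.7],0,0],[[-6,0,-3.7],0,0],[[-4.2,0,-2.7],0,0],[[0,0,0],0,0]]'; python3 -m crank '[[[-2.5,0,-1.6],0,0],[[-2.5,0,-1.6],0,0],[[0,0,0],0,0],[[0,0,0],0,0],[[0,0,0],0,0]]'; python3 -c "
from h import *
R,o=panel(np.load('p.npy'));print(R.T@(get_state()['position']-o))"
```

```text
t: 16.08
position: [0.4433, -0.2514, 0.1378]
tool_rot: [-0.714, -3.048, -0.003]
contact_force: [-24.3, 7.1, -10.6]
gripper_width: 0.0001
finger_force: 12.4
t: 16.7
position: [0.4438, -0.2517, 0.1384]
tool_rot: [-0.712, -3.04, -0.007]
contact_force: [-39.5, 13.4, -25.0]
gripper_width: -0.0001
finger_force: 20.6
[0.00636763 0.00016053 0.05309076]
```

It stalls with the force rising after about 88 mm, which fits the stop. I'll back off and check.

```bash
python3 -m crank '[[[10,0,5],0,0],[[15,0,0],0,0],[[0,0,-30],0,0],[[20,0,-40],0,0],[[0,0,0],0,0]]'; python3 - <<'E'
from h import *
c=get_calibration("wrist");im=get_image("wrist");p=np.load("p.npy")
R,o=panel(p);print(get_state()['position'],proj(c,np.array([[.027,.018,.057],[.027,-.018,.057],[.0528,.0345,.007]])@R.T+o))
a=cv2.cvtColor(im,cv2.COLOR_RGB2BGR)
t=get_image("top");ct=get_calibration("top")
b=cv2.resize(cv2.cvtColor(t[145:295,205:325],cv2.COLOR_RGB2BGR),(307,384),interpolation=cv2.INTER_CUBIC)
cv2.imwrite("pics/w7.png",np.hstack([a[:,100:450],b]))
E
```

```text
t: 17.32
position: [0.413, -0.2362, 0.2116]
tool_rot: [0.715, 3.054, -0.002]
contact_force: [0.6, 0.6, -0.5]
gripper_width: -0.0002
finger_force: 0.0
[ 0.41285138 -0.23603916  0.20994628] [[278.94709686 274.58837923]
 [228.10433752 274.56471827]
 [294.81860411 308.34852699]]
```

View pics/w7.png

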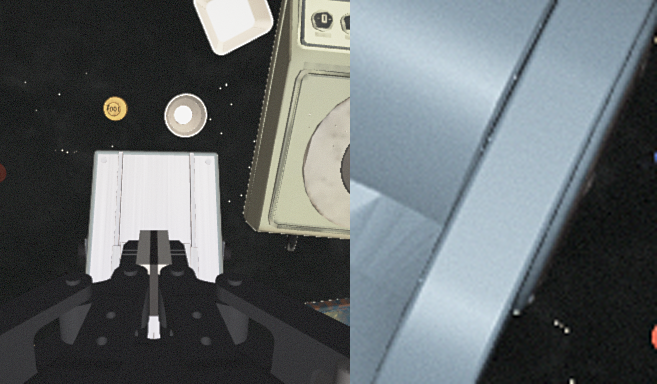

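The cover has left the lower face and the crucible and weight stand where they were, but the arm hides the rest from the top camera. I'll move it clear.

```bash
python3 -m crank '[[[10,-50,-20],0,0],[[10,-50,-10],0,0],[[10,-50,0],0,0],[[10,-55,0],0,0],[[10,-55,0],0,0]]'; python3 - <<'E'
from h import *
p=np.load("p.npy")
t=get_image("top");c=get_calibration("top")
b=cv2.cvtColor(t[145:295,205:325],cv2.COLOR_RGB2BGR)
cv2.imwrite("pics/t8.png",cv2.resize(b,None,fx=4,fy=4,interpolation=cv2.INTER_CUBIC));np.save("t8.npy",t)
R,o=panel(p);f=lambda P:((proj(c,np.array(P)/1000@R.T+o)-[205,145])*4+1.5).round()
for d in(85,90): print(d,f([[-58+d,18,57],[-58+d,-18,57]]))
fine(t,c,p)
E
```

```text
t: 18.05
position: [0.2505, -0.4478, 0.2375]
tool_rot: [-0.716, -3.058, -0.001]
contact_force: [1.8, -0.2, 0.0]
gripper_width: 0.0001
finger_force: 0.0
85 [[174. 267.]
 [246. 296.]]
90 [[177. 258.]
 [249. 286.]]
24.0 0.54 2.2
25.5 0.538 2.6
27.0 0.545 2.3
28.5 0.567 2.5
30.0 0.566 2.6
31.5 0.556 1.6
36.0 0.545 0.0
37.5 0.533 2.1
39.0 0.545 6.2
40.5 0.549 8.5
42.0 0.536 9.2
43.5 0.535 8.5
45.0 0.539 6.1
46.5 0.534 5.2
```

View pics/t8.png

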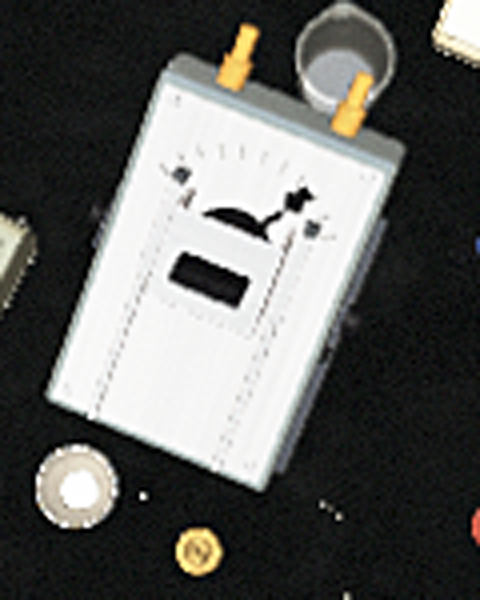

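```bash
python3 - <<'E'
from h import *
p=np.load("p.npy");c=get_calibration("top")
for n,x,y in(("top.npy",205+150/4,145+433/4),("t8.npy",205+209/4,145+280/4)):
    im=np.load(n);g=cv2.cvtColor(im,cv2.COLOR_RGB2GRAY)
    x,y=int(x),int(y);m=(g[y-11:y+12,x-14:x+15]<110).astype(np.uint8)
    k,l,st,ce=cv2.connectedComponentsWithStats(m);i=l[11,14];q=ce[i]+[x-14,y-11]
    pts=np.argwhere(l==i)[:,::-1]+[x-14,y-11]
    P=np.array([ray_panel(c,u,p,.057) for u in pts])*1000
    print(n,st[i],q,(ray_panel(c,q,p,.057)*1000).round(1),np.percentile(P,[3,97],axis=0).round(1)[:,:2].tolist())
E
```

```text
top.npy [  5   5  19  14 149] [241.99328859 253.2885906 ] [-59.3   1.8  57. ] [[-67.6, -14.3], [-51.0, 18.2]]
t8.npy [  4   4  20  14 148] [256.98648649 214.43243243] [27.9  0.4 57. ] [[20.4, -15.8], [35.4, 16.6]]
```

```bash
python3 - <<'E'
from h import *
p=np.load("p.npy");c=get_calibration("top")
f=lambda u,v:np.array([205+(u-1.5)/4,145+(v-1.5)/4])
for n,u,z in(("lowL",(160,293),.036),("lowR",(250,330),.036),("upL",(200,215),.036),("upR",(270,241),.036),("flangeL",(185,205),.007),("flangeL",(188,192),.007),("flangeR",(290,230),.007),("stopL",(182,174),.007),("stopR",(313,228),.007),("flangeLow0L",(95,440),.007),("lock0 upL",(127,352),.007),("lock0 upR",(228,388),.007)):
    print(n,(ray_panel(c,f(*u),p,z)*1000).round(1))
E
python3 - <<'E'
import cv2
from h import *
t=np.load("t8.npy")[180:235,235:295]
cv2.imwrite("pics/t8z.png",cv2.resize(cv2.cvtColor(t,cv2.COLOR_RGB2BGR),None,fx=10,fy=10,interpolation=cv2.INTER_CUBIC))
E
```

```text
lowL [ 2.5 21.9 36. ]
lowR [  2.  -24.7  36. ]
upL [47.6 16.5 36. ]
upR [ 48.4 -18.7  36. ]
flangeL [37.9 27.6  7. ]
flangeL [44.8 28.4  7. ]
flangeR [ 45.9 -24.5   7. ]
stopL [52.3 34.1  7. ]
stopR [ 51.3 -34.5   7. ]
flangeLow0L [-101.2   30.9    7. ]
lock0 upL [-47.8  30.4   7. ]
lock0 upR [-45.3 -23.5   7. ]
```

View pics/t8z.png

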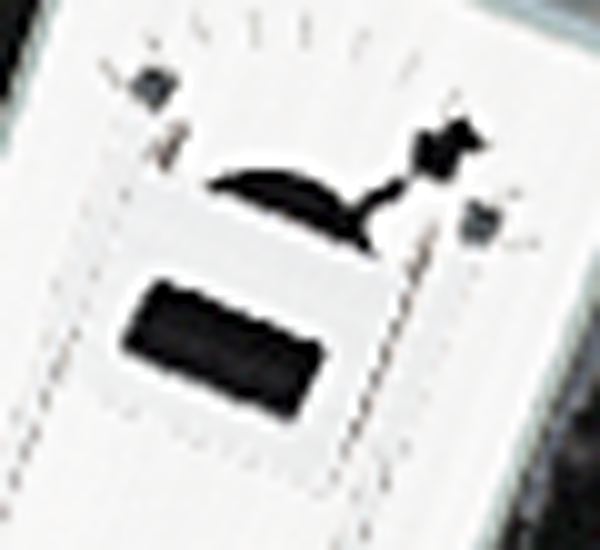

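The hood spans x ≈ 2 to 49 mm and meets the rail stops, whose lower edge is at about 49 mm. The needle still runs into the wedge, and the beaker, crucible and weight are unmoved. Handing in.

```bash
python3 -c "
from station import *;print(job_done())"
```

```text
the job is handed in; nothing more can be done
None
```

I turned the knob until its needle pointed at the wedge, about 1° off in the last close view, then pushed the lock cover up to its stop. The final top view shows the needle still on the wedge, and the wedge, beaker, crucible and weight where they were. The job was handed in at about 18 s; the hand-in returned no verdict.

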